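Start-up check of the latching stop on a sample carousel's control box

TASK

Carry out the start-up check of the mushroom stop on the sample carousel's control box, with the fingertips only: press the wide mushroom head fully in and come off it, so that it is seen to stay latched down, then twist it clockwise (seen from above) until the latch lets go and the head springs all the way back up. Once it is up, press the small round reset button fully in and let it come back out, then move clear. Do not press reset while the stop is in, leave the selector switch at its setting, and do not lift, shift or tip anything else on the bench.

Things in the scene. Friction and masses are not known exactly. Their poses are not given: they have to be found in the camera images.
- station: Control box: grey enclosure fixed to the bench, 92 (own x) x 240 (own y) x 62 mm high, flat lid facing up. Origin at the centre of its underside; z up. Three controls stand in a row on its lid, at -74, 0 and +74 mm along its own y; which place carries the mushroom stop, the reset button and the selector varies.
- stop_unit: The mushroom stop with its fixed base and guard collar (72 mm outer, 62 mm inner diameter; rim 24 mm above the lid, 86 mm above the bench); the moving head stands in it, above the rim when up; latched, its edge lies inside the collar with no room for fingers beside it, so only its face can be reached. Origin on its vertical axis at lid height.
- stop_top (a point): Centre of the mushroom head's top, moving with it: a flat disc of 56 mm diameter with three raised radial grip ribs, 3 mm high, 6 mm wide, from 5 to 21 mm off the axis, 120 degrees apart. The point is level with the rib tops: 97.5 mm above the bench when up, 91 mm latched, 88 mm at full press.
- stop_press (a joint): How far the mushroom head is pressed in (m): 0 up, about 0.0067 latched, 0.0095 full press (hard stop). A spring pushes it up with 3 N at 0, 6 N at full press; riding over the latch takes about 6 N. Pressed past about 0.008 it latches and stays down when let go.
- stop_turn (a joint): Twist of the mushroom head, clockwise from above (rad): 0 at rest, 1.05 end stop; a light spring (0.006 to 0.027 N m) turns it back. Past about 0.7 the latch is free and the head rises once nothing holds it down; turned back before it has risen, it latches again. Shut fingertips resting on the ribs with about 5 N carry it round by friction.
- reset_base: The reset button with its fixed ring, 44 mm diameter and 12 mm high. Origin on its vertical axis at lid height.
- reset_top (a point): Centre of the top face of the reset button: a small round flat-faced button, 28 mm diameter, in a plain round ring of 44 mm diameter; the face stands 84 mm above the bench (22 mm above the lid) when out. Moves with the button.
- reset (a joint): How far the reset button is pressed (m): 0 out, 0.006 fully in. It takes 1.5 N to start and 5 N fully in, and springs back.
- selector_tip (a point): White-marked end, on top, of the selector switch's handle: a bar 32 x 9 mm standing on a round base of 44 mm diameter, its top 91 mm above the bench; this point is 15 mm from its axis. Not to be turned.
- vial_a: Bystander: capped amber vial, 23 mm diameter, 45 mm tall, standing. Origin under its centre.
- vial_b: Bystander: a second vial like vial_a.
- beaker: Bystander: glass beaker, 68 mm diameter, 85 mm tall. Origin under its centre.
- rack: Bystander: microtube rack, 116 x 80 mm, 47 mm high with its tubes. Origin under its centre.
- bottle: Bystander: capped glass bottle, 60 mm diameter, 125 mm tall. Origin under its centre.
- pipette: Bystander: micropipette lying on the bench, 270 mm long, 32 mm high. Origin under it, its own x along it, tip at +x.
- timer: Bystander: bench timer lying flat, 62 x 72 x 18 mm. Origin under its centre.

How it is judged (in metres and radians):
On the way, in this order (a step that is already met when the one before it is completed fails the run):
1. the mushroom head is pressed in and stays latched down with nothing touching it (value of joint stop_press above 0.0055 m and contact force between the fingers and stop_unit below 0.2 N), for 0.2 s.
2. the latch is released by the twist and the head has sprung back up (value of joint stop_press below 0.0015 m), for 0.1 s.
3. the reset button is pressed fully in (value of joint reset above 0.0045 m).
At the end, for the whole second after the job is handed in: The mushroom head is up (within 1.5 mm) and turned back to rest (within 0.12 rad), the reset button is out (within 1.5 mm), the selector's marked end is within 6 mm of where it was, every bystander is within 20 mm of where it was and within 0.15 rad of level (value of joint each of stop_press, reset below 0.0015 m and value of joint stop_turn below 0.12 rad and distance of selector_tip from where it was at the start of the episode below 0.006 m and distance of each of vial_a, vial_b, beaker, rack, bottle, pipette, timer from where it was at the start of the episode below 0.02 m and angle between each of vial_a, vial_b, beaker, rack, bottle, pipette, timer's own z axis and vertical below 0.15 rad); the robot touches nothing.
It fails at once if the reset button is pressed while the stop is in (value of joint reset above 0.003 m and value of joint stop_press above 0.004 m).
It fails at once if the stop or the reset button is worked with something other than the fingers (contact force between the arm and stop_unit above 1 N or contact force between the arm and reset_base above 1 N).
It fails at once if the selector switch is turned (distance of selector_tip from where it was at the start of the episode above 0.008 m).
It fails at once if a bystander is lifted, shifted or knocked over (distance of any of vial_a, vial_b, beaker, rack, bottle, pipette, timer from where it was at the start of the episode above 0.025 m or angle between any of vial_a, vial_b, beaker, rack, bottle, pipette, timer's own z axis and vertical above 0.3 rad).
It also fails if it takes over 48 s, if anything falls off the work surface, if the arm or the gripper's body presses on something with over 40 N, if the wrist force passes 120 N, or if a joint passes its speed limit or range.

ROBOT

A 6-joint arm with a two-finger parallel gripper is mounted at the origin on the work surface. World frame = base frame: x ahead of the robot, y to its left, z up, the work surface at z = 0. Lengths are in mm, angles in rad, forces in N, time in s.
With the tool pointing down it reaches from about 275 to 1000 mm from the base axis. Payload 8.4 kg.
Tool frame: the origin (TCP) lies at the centre of the arm's flange, where the gripper is bolted on; the fingertips stand 173 mm ahead of it and the grasp point (between the pads) lies 155 mm ahead of it; z points along the fingers, y is the direction in which the jaws open and shut (so a half turn about z gives the same grasp; the last joint's range is limited). The gripper opens to 85 mm and grips with 20 to 120 N. Pads are 22 mm wide; open, the fingers measure 114 mm over their backs; the gripper's body (76 mm by 85 mm) begins 54 mm behind the grasp point. The pads swing forward as they close: fully open they stand 13 mm farther back than shut.
Start: joints at [-1.238, 0.353, 1.633, -0, 1.155, -0.002], TCP at [205.362, -590.302, 404.681] pointing down, gripper open.
Joint ranges: [-2.63, 2.63], [-0.92, 2.1], [0.06, 2.66], [-1.3, 4.44], [0, 2.69], [-3.02, 3.02]. Speed limits (rad/s): [2.22, 2.22, 2.79, 3.14, 3.14, 3.14].

INTERFACE

Orientations are given as [roll, pitch, yaw] about the fixed x, y, z axes, in that order (R = Rz(yaw) Ry(pitch) Rx(roll)).
In Python, from rig import sense, grab_frame, camera_model, sign_off gives the robot as it stands. The module is installed in compiled form; this text tells all that it offers.
- The arm moves only by the tool step_arm, never from a script. Its argument "commands" is a list of rows, each a list of 3 entries, a list of its own where there are three numbers: the shift along the tool's x, y, z in mm, then the turn about the tool's z in rad, then the opening, from 0 (shut) to 1 (fully open). A call has 1 to 20 rows; each row shifts and turns the pose as measured when the row begins, along the tool's axes as they then stand; what a row does not reach is not made up. A row lasts 1/8 s, in which the tool goes at most 62.5 mm and 10.7 degrees, less where a joint would pass 70% of its speed; a pose out of reach is approached as far as the arm can. A call with a gripper value outside its range is refused whole. The fingers move at their own pace and stop on an object; "force" is the grip in N (left out, the last holds). Time passes only in rows, so rows that do not move let the fingers close. It gives the time, the measured TCP pose, the force and the opening at its end, in the units of the state.
- sense(): the state, without advancing time (a new reading comes with each control period).
- grab_frame(name): name is "scene" or "top"; returns the picture (400x640x3 uint8, blue, green, red); there is no depth.
- camera_model(name): a dict with "fx", "fy", "cx", "cy" (pixels), "R" (3x3) and "t" (3): a world point X has camera coordinates R X + t. Camera axes: x right, y down, z forward; pixel columns grow to the right and rows downward; lengths in mm; the calibration is good to about 2 mm. A picture is of the moment at which its call begins. camera_model takes no time and is no camera call.
- sign_off(): hands the job in, once; it reports no verdict.
The state is a dict: "clock": time; "qpos": joint angles; "qvel": joint speeds; "joint_efforts": joint torques, N m; "eef_pos": TCP position; "tcp_rot": TCP orientation; "contact_force": force on the tool from outside, world axes, zero at the start; "wrist_torque": the same for the moment, N m; "opening": opening from 0.0 (shut) to 1.0 (fully open).
Only numpy, scipy, OpenCV 4.12 (cv2) and the standard library are available. Lean on these libraries where they do the work, as an engineer would, in place of code of your own. Each camera call takes 0.05 s, during which the arm holds its last target. There are 200 camera calls.

## Working session

There is one attempt and no reset: what is moved stays moved. The work goes in short steps, Python scripts to look and compute and a tool call to move; the robot and the scene stay as the last step left them, time stands still between calls to the robot, and variables do not carry over. Pictures are saved under pics/ and viewed, about 8 in all and at most 12, crops included, and the job is handed in when it is done.

Besides the shell and the picture viewer there is one more tool, called after "Call:" as a command line: name --argument value ..., lists and objects as JSON in quotes. step_arm: Moves the arm, as the interface text tells. Its arguments: {"type":"object","properties":{"commands":{"type":"array","items":{"type":"array"}},"force":{"type":"number"}},"required":["commands"]}

```bash
mkdir -p pics; python3 - <<'E'
from rig import *
import cv2,numpy as np
for n in("scene","top"):
    cv2.imwrite(f"pics/{n}0.png",grab_frame(n)); m=camera_model(n)
    print(n,m['fx'],m['cx'],m['cy'],(-np.array(m['R']).T@np.array(m['t'])).round(0),np.round(m['R'],3).tolist())
print(sense())
E
```

```text
scene 377.32399054253574 316.7630225833365 198.65036444911829 [953. 434. 811.] [[-0.755, 0.656, 0.002], [0.529, 0.611, -0.589], [-0.387, -0.443, -0.808]]
top 499.1843363904772 322.64679889946905 196.25618203937333 [428.  40. 968.] [[0.004, -1.0, 0.003], [-0.979, -0.004, -0.204], [0.204, -0.002, -0.979]]
{'clock': 0.1, 'qpos': array([-1.23839192e+00,  3.53601066e-01,  1.63405004e+00,  5.09095143e-06,
        1.15522781e+00, -2.40556339e-03]), 'qvel': array([-0.00100728, -0.00020261, -0.00169616,  0.00027338,  0.00060907,
       -0.00032986]), 'joint_efforts': array([ 1.69874288e-04, -6.06356621e+01, -3.42820466e+01,  4.24077029e-05,
        4.14559938e-03, -1.16718650e-05]), 'eef_pos': array([ 205.29764344, -590.09828802,  404.02693201]), 'tcp_rot': array([-3.14030640e+00, -7.74917640e-06,  3.34807905e-01]), 'contact_force': array([ 0.58178032, -0.34761508, -0.1367965 ]), 'wrist_torque': array([-0.02326806,  0.00948407,  0.02627622]), 'opening': 1.001369157074909}
```

View pics/top0.png

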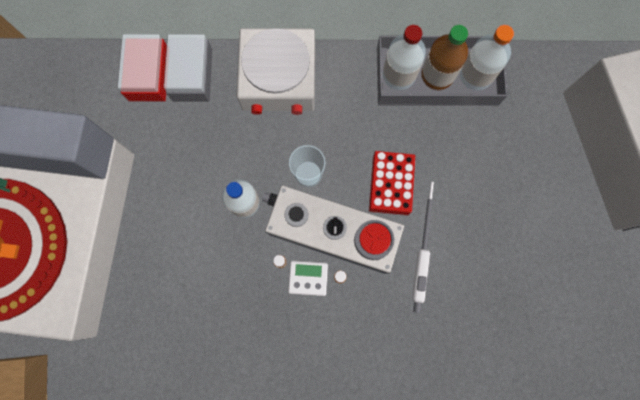

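View pics/scene0.png

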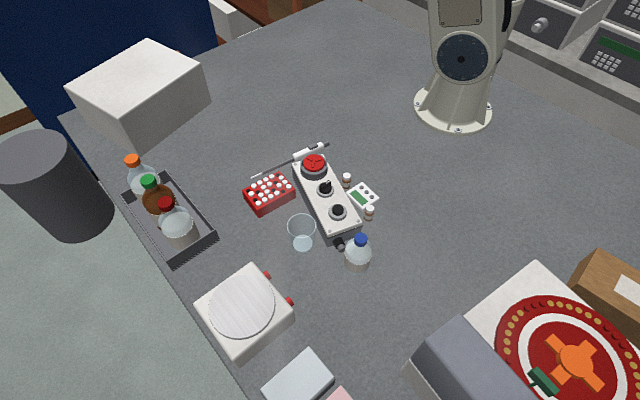

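The top view shows the box at a slant. The red mushroom stop is at about (375,239), the selector in the middle at (335,227), and the black reset button at (297,214). The bottle (240,197) and beaker (307,165) are beside the reset end, and the rack is beside the stop.

```bash
cat > h.py <<'E'
from rig import *
import cv2,numpy as np
def ray(n,u,v):
    m=camera_model(n);R=np.array(m['R']);c=-R.T@np.array(m['t'])
    return c,R.T@np.array([(u-m['cx'])/m['fx'],(v-m['cy'])/m['fy'],1])
def onz(n,u,v,z):
    c,d=ray(n,u,v);return (c+d*(z-c[2])/d[2]).round(1)
def two(p,q):
    (a,d),(b,e)=ray("top",*p),ray("scene",*q)
    d/=np.linalg.norm(d);e/=np.linalg.norm(e)
    s=np.linalg.lstsq(np.c_[d,-e],b-a,rcond=None)[0];P,Q=a+s[0]*d,b+s[1]*e
    return ((P+Q)/2).round(1),np.linalg.norm(P-Q).round(1)
def blob(mask,roi):
    x0,y0,x1,y1=roi;c,_=cv2.findContours(mask[y0:y1,x0:x1].astype(np.uint8),cv2.RETR_EXTERNAL,cv2.CHAIN_APPROX_NONE)
    k=max(c,key=cv2.contourArea);e=cv2.fitEllipse(cv2.convexHull(k));return (e[0][0]+x0,e[0][1]+y0),e[1],cv2.contourArea(k)
E
python3 - <<'E'
from h import *
t=cv2.imread("pics/top0.png");s=cv2.imread("pics/scene0.png")
red=lambda i:(i[...,2].astype(int)>110)&(i[...,1]<80)&(i[...,0]<80)
dark=lambda i:i.max(2)<60
a=blob(red(t),(350,215,405,262));b=blob(red(s),(296,145,332,182));print(a,b,two(a[0],b[0]),onz("top",*a[0],95),onz("scene",*b[0],95))
a=blob(dark(t),(284,202,311,228));b=blob(dark(s),(328,202,348,220));print(a,b,two(a[0],b[0]),onz("top",*a[0],84),onz("scene",*b[0],84))
# lid outline
g=cv2.cvtColor(t,cv2.COLOR_BGR2HSV)
m=((t.min(2)>135)&(g[...,1]<50)).astype(np.uint8); m[:180]=0;m[:,:262]=0;m[280:]=0;m[:,408:]=0
m=cv2.morphologyEx(m,cv2.MORPH_CLOSE,np.ones((3,3)))
k=max(cv2.findContours(m,0,1)[0],key=cv2.contourArea);r=cv2.minAreaRect(k);print(r)
bx=cv2.boxPoints(r);P=np.array([onz("top",*p,62) for p in bx]);print(P,P.mean(0),[np.linalg.norm(P[i]-P[i-1]) for i in range(4)])
A=cv2.resize(t[130:320,215:455],None,fx=3.3,fy=3.15)
cv2.imwrite("pics/c1.png",A)
E
```

```text
((374.76841926574707, 238.25608444213867), (31.421865463256836, 31.626184463500977), 743.5) ((313.25062561035156, 162.10721397399902), (16.28580093383789, 21.503217697143555), 256.0) (array([536.8, -55.4,  87.3]), np.float64(1.1)) [535.5 -54.1  95. ] [541.5 -50.7  95. ]
((295.820631980896, 213.56910705566406), (12.557958602905273, 12.677332878112793), 112.0) ((337.4482231140137, 209.74472284317017), (10.462518692016602, 10.983906745910645), 75.0) (array([583. ,  86. ,  72.6]), np.float64(0.7)) [580.8  85.7  84. ] [588.9  91.   84. ]
((335.3999938964844, 227.79998779296875), (132.18319702148438, 49.96398162841797), 18.434946060180664)
[[ 552.8  143.    62. ]
 [ 641.9  116.    62. ]
 [ 564.2 -115.3   62. ]
 [ 478.1  -84.3   62. ]] [559.25  14.85  62.  ] [np.float64(239.26006770875912), np.float64(93.10107410766003), np.float64(244.00200818845732), np.float64(91.5107097557439)]
```

View pics/c1.png

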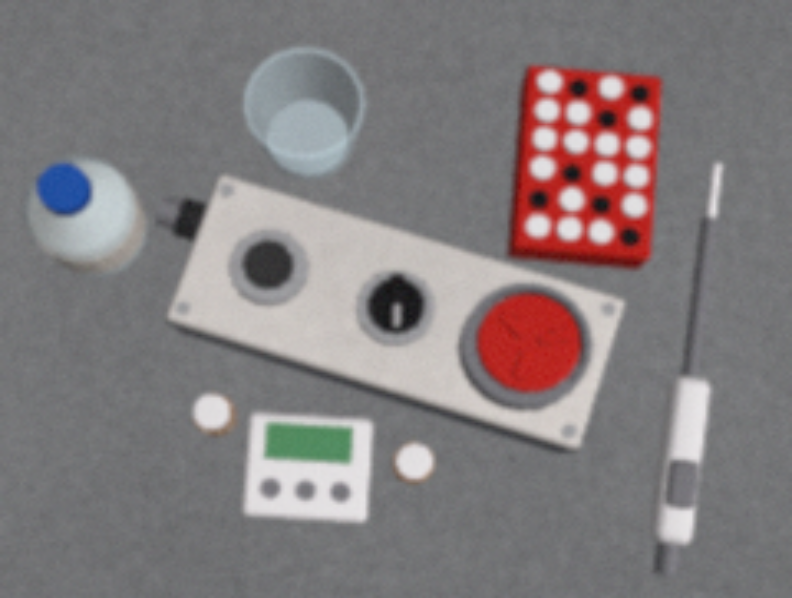

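Call:
step_arm --commands '[[[40, -33, 0], 0, 0], [[40, -33, 0], 0, 0], [[40, -33, 0], 0, 0], [[40, -33, 0], 0, 0], [[40, -33, 0], 0, 0], [[40, -33, 0], 0, 0], [[40, -33, 0], 0, 0], [[40, -33, 0], 0, 0], [[40, -33, 0], 0, 0], [[40, -33, 0], 0, 0], [[40, -33, 0], 0, 0], [[40, -33, 0], 0, 0], [[0, 0, 0], 0, 0]]' --force 40

```text
clock: 1.72
eef_pos: [537.3, -41.5, 401.7]
tcp_rot: [-3.138, 0.001, 0.332]
contact_force: [-1.2, -0.2, -0.5]
opening: 0.001
```

Call:
step_arm --commands '[[[-6, 12, 20], 0, 0], [[0, 0, 35], 0, 0], [[0, 0, 35], 0, 0], [[0, 0, 15], 0, 0], [[0, 0, 0], 0, 0]]'

```text
clock: 2.35
eef_pos: [534.1, -56.5, 294.0]
tcp_rot: [-3.139, 0.002, 0.333]
contact_force: [0.9, -0.3, 0.7]
opening: -0.001
```

```bash
python3 - <<'E'
from h import *
s=sense();print(s['eef_pos'],s['tcp_rot'],s['contact_force'],s['qpos'].round(2))
t=grab_frame("top");q=grab_frame("scene")
A=cv2.resize(t[160:290,290:450],None,fx=3,fy=3);B=cv2.resize(q[100:230,250:410],None,fx=3,fy=3)
cv2.imwrite("pics/c2.png",cv2.resize(np.hstack([A,B]),(800,325)))
E
```

```text
[534.10195941 -56.48459979 294.04631001] [-3.13873277e+00  2.14493398e-03  3.33005126e-01] [ 0.8506395  -0.26956021  0.69334905] [-0.11  0.35  1.92  0.    0.87  1.13]
```

View pics/c2.png

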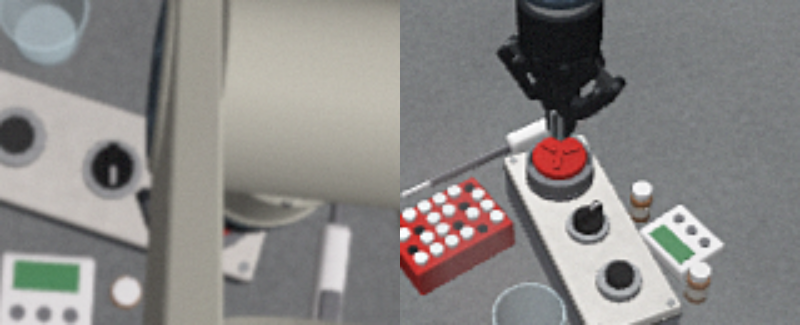

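Call:
step_arm --commands '[[[2, -1, 10], 0, 0], [[0, 0, 8], 0, 0], [[0, 0, 4], 0, 0], [[0, 0, 3], 0, 0], [[0, 0, 0], 0, 0]]'

```text
clock: 3.08
eef_pos: [537.5, -54.7, 271.1]
tcp_rot: [3.142, -0.004, 0.333]
contact_force: [-0.3, 0.1, 0.4]
opening: 0.001
```

Call:
step_arm --commands '[[[0, 0, 3], 0, 0], [[0, 0, 3], 0, 0], [[0, 0, 3], 0, 0], [[0, 0, 0], 0, 0]]'

```text
clock: 3.58
eef_pos: [537.6, -54.7, 262.5]
tcp_rot: [3.141, -0.005, 0.333]
contact_force: [-2.5, 0.9, 4.8]
opening: -0.001
```

Call:
step_arm --commands '[[[0, 0, 2], 0, 0], [[0, 0, 1], 0, 0], [[0, 0, 0.5], 0, 0]]'

```text
clock: 3.95
eef_pos: [537.8, -54.7, 261.3]
tcp_rot: [3.141, -0.005, 0.333]
contact_force: [-3.9, 0.1, 9.8]
opening: -0.0
```

Call:
step_arm --commands '[[[0, 0, -8], 0, 0], [[0, 0, -5], 0, 0], [[0, 0, 0], 0, 0], [[0, 0, 0], 0, 0], [[0, 0, 0], 0, 0]]'

```text
clock: 4.58
eef_pos: [537.8, -54.7, 274.5]
tcp_rot: [3.141, -0.005, 0.333]
contact_force: [0.2, 0.4, 0.0]
opening: 0.003
```

```bash
python3 - <<'E'
from h import *
s=sense();print(s['eef_pos'],s['contact_force'])
q=grab_frame("scene")
o=cv2.imread("pics/scene0.png")
f=lambda i:cv2.resize(i[125:205,275:375],None,fx=4,fy=4,interpolation=cv2.INTER_CUBIC)
cv2.imwrite("pics/c3.png",np.hstack([f(o),f(q)]))
E
```

```text
[537.75538929 -54.67915978 274.46163781] [0.16103768 0.43853146 0.0140334 ]
```

View pics/c3.png

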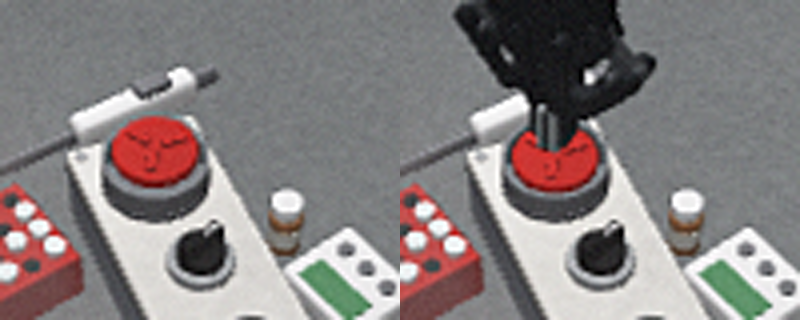

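The rim now shows in front of the head, and with no force on the tool, so the head is latched. Next I press on the ribs and twist.

Call:
step_arm --commands '[[[-1, 0, 7], 0, 0], [[0, 0, 4], 0, 0], [[0, 0, 1.5], 0, 0], [[0, 0, 0.5], 0, 0]]'

```text
clock: 5.12
eef_pos: [536.8, -55.0, 261.2]
tcp_rot: [3.142, -0.005, 0.333]
contact_force: [-3.2, 0.1, 14.3]
opening: 0.0
```

Call:
step_arm --commands '[[[0, 0, 0.1], 0.15, 0], [[0, 0, 0.2], 0.15, 0], [[0, 0, 0.2], 0.15, 0], [[0, 0, 0.2], 0.15, 0]]'

```text
clock: 5.62
eef_pos: [536.9, -54.9, 261.5]
tcp_rot: [-3.139, -0.004, -0.285]
contact_force: [-1.1, 0.0, 4.7]
opening: 0.002
```

Call:
step_arm --commands '[[[0, 0, 0.4], 0.15, 0], [[0, 0, 0.4], 0.15, 0], [[0, 0, 0.3], 0.15, 0], [[0, 0, 0.3], 0.1, 0]]'

```text
clock: 6.12
eef_pos: [537.4, -55.1, 261.3]
tcp_rot: [-3.137, -0.003, -0.854]
contact_force: [-2.3, 0.6, 6.8]
opening: 0.001
```

```bash
python3 - <<'E'
from h import *
s=sense();print(s['eef_pos'],s['contact_force'],s['wrist_torque'],s['tcp_rot'])
E
```

```text
[537.37051862 -55.06060602 261.32738609] [-2.34518369  0.59319405  6.77861964] [-0.0375659   0.42917518  0.08116729] [-3.13651746e+00 -2.92899653e-03 -8.53740588e-01]
```

Call:
step_arm --commands '[[[0, 0, -1], 0, 0], [[0, 0, -2], 0, 0], [[0, 0, -2], 0, 0], [[0, 0, -1], 0, 0]]'

```text
clock: 6.62
eef_pos: [537.9, -55.1, 268.2]
tcp_rot: [-3.135, -0.004, -0.855]
contact_force: [-0.1, 0.8, 3.5]
opening: -0.002
```

The force is still 3.5 N with the tip at about 95 mm, so the head is rising with the fingers.

Call:
step_arm --commands '[[[0, 0, -3], 0, 0], [[0, 0, -10], 0, 0], [[0, 0, -15], 0, 0], [[0, 0, -15], 0, 0], [[0, 0, 0], 0, 0]]'

```text
clock: 7.25
eef_pos: [537.6, -55.2, 314.4]
tcp_rot: [-3.135, -0.004, -0.855]
contact_force: [0.8, 0.4, 0.3]
opening: 0.001
```

```bash
python3 - <<'E'
from h import *
s=sense();print(s['eef_pos'],s['contact_force'],s['tcp_rot'])
q=grab_frame("scene")
o=cv2.imread("pics/scene0.png")
f=lambda i:cv2.resize(i[125:205,275:375],None,fx=4,fy=4,interpolation=cv2.INTER_CUBIC)
cv2.imwrite("pics/c4.png",np.hstack([f(o),f(q)]))
E
```

```text
[537.61020727 -55.18662079 314.42493239] [0.84718382 0.42017537 0.28749439] [-3.13505917 -0.00445495 -0.85483717]
```

View pics/c4.png

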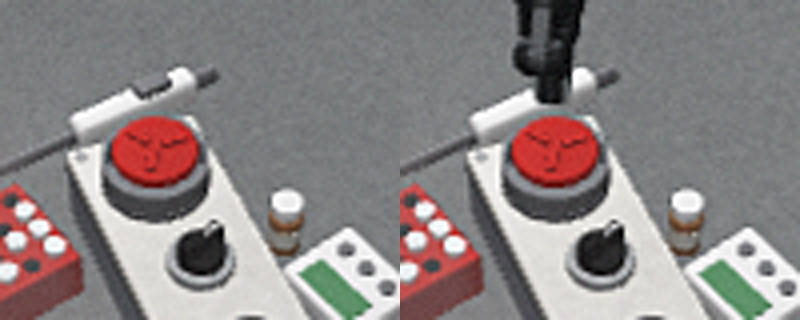

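The head looks as it did at the start, with the ribs at the rest angle. I'll check that in numbers against the latched frame.

```bash
python3 - <<'E'
from h import *
o=cv2.imread("pics/scene0.png");q=grab_frame("scene")
c3=cv2.resize(cv2.imread("pics/c3.png")[:,400:],(100,80),interpolation=cv2.INTER_AREA)
red=lambda i:(i[...,2].astype(int)>110)&(i[...,1]<80)&(i[...,0]<80)
for i in(o[125:205,275:375],c3,q[125:205,275:375]):
    m=red(i);m[:, :26]=0;m[:,55:]=0;ys=np.where(m);print(m.sum(),ys[0].max()+125,[int(np.where(m[:,c])[0].max()) for c in range(31,48,2)])
E
```

```text
280 170 [43, 44, 44, 45, 45, 45, 44, 43, 41]
232 172 [45, 46, 47, 47, 47, 46, 46, 45, 43]
283 170 [43, 44, 45, 45, 45, 45, 44, 43, 41]
```

Call:
step_arm --commands '[[[-19, -31, 0], 0, 0], [[-19, -31, 0], 0, 0], [[-19, -31, 0], 0, 0], [[-19, -31, 0], 0, 0], [[0, 0, 0], 0, 0]]'

```text
clock: 7.98
eef_pos: [581.1, 87.0, 310.7]
tcp_rot: [-3.14, -0.001, -0.857]
contact_force: [0.3, -0.1, -0.2]
opening: -0.002
```

Call:
step_arm --commands '[[[2, 0, 20], 0, 0], [[0, 0, 18], 0, 0], [[0, 0, 8], 0, 0], [[0, 0, 2], 0, 0], [[0, 0, 0], 0, 0]]'

```text
clock: 8.6
eef_pos: [581.3, 83.5, 259.8]
tcp_rot: [3.141, 0.0, -0.857]
contact_force: [0.0, 0.1, 0.2]
opening: -0.003
```

```bash
python3 - <<'E'
from h import *
s=sense();print(s['eef_pos'],s['contact_force'])
q=grab_frame("scene")
cv2.imwrite("pics/c5.png",cv2.resize(q[140:260,270:410],None,fx=4,fy=4,interpolation=cv2.INTER_CUBIC))
E
```

```text
[581.32970409  83.51516902 259.77792186] [0.022175   0.12751266 0.22714377]
```

View pics/c5.png

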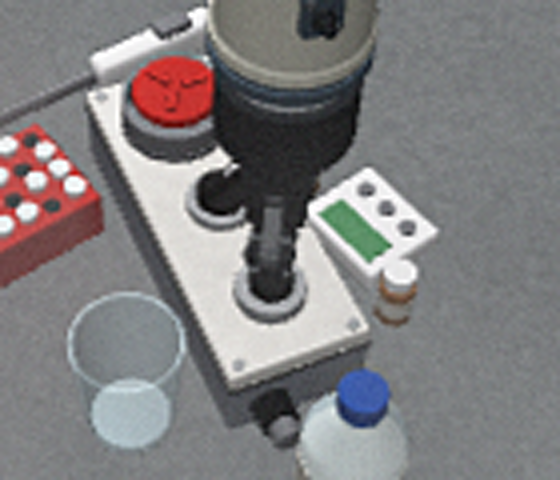

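The fingertips are right over the reset button, and the stop is up. Now I press reset.

Call:
step_arm --commands '[[[-1, -2, 1], 0, 0], [[0, 0, 3], 0, 0], [[0, 0, 3], 0, 0], [[0, 0, 2], 0, 0], [[0, 0, 0.5], 0, 0]]'

```text
clock: 9.28
eef_pos: [582.8, 85.9, 251.7]
tcp_rot: [-3.141, -0.001, -0.857]
contact_force: [-1.5, -0.5, 5.1]
opening: 0.004
```

Call:
step_arm --commands '[[[0, 0, 1], 0, 0], [[0, 0, 0.7], 0, 0]]'

```text
clock: 9.52
eef_pos: [582.9, 85.9, 251.3]
tcp_rot: [-3.14, -0.001, -0.857]
contact_force: [-4.2, -1.1, 12.3]
opening: -0.0
```

The reading is 12 N against the button's hard stop (5 N is fully in), so it is pressed home. I lift off and move clear.

Call:
step_arm --commands '[[[0, 0, -6], 0, 0], [[0, 0, -25], 0, 0], [[0, 0, -40], 0, 0], [[0, 0, -40], 0, 0], [[0, 0, -40], 0, 0], [[0, 30, 0], 0, 0], [[40, 40, 0], 0, 0], [[40, 40, 0], 0, 0], [[40, 40, 0], 0, 0], [[40, 40, 0], 0, 0], [[40, 40, 0], 0, 0], [[0, 0, 0], 0, 0], [[0, 0, 0], 0, 0]]'

```text
clock: 11.15
eef_pos: [539.0, -224.0, 406.5]
tcp_rot: [-3.137, -0.003, -0.855]
contact_force: [0.2, -0.3, 0.2]
opening: 0.003
```

```bash
python3 - <<'E'
from h import *
s=sense();print(s['clock'],s['eef_pos'],s['contact_force'])
t=grab_frame("top");q=grab_frame("scene")
o=cv2.imread("pics/scene0.png");T=cv2.imread("pics/top0.png")
for a,b,r in((T,t,(180,290,220,450)),(o,q,(140,280,240,390))):
    d=cv2.absdiff(a,b).max(2)[r[0]:r[1],r[2]:r[3]];print((d>40).sum(),d.size)
A=cv2.resize(t[130:320,215:455],(505,400));B=cv2.resize(q[130:280,230:390],(295,400))
cv2.imwrite("pics/c6.png",np.hstack([A,B]))
E
```

```text
11.15 [ 539.00272962 -224.04977765  406.53936226] [ 0.23769216 -0.32008854  0.15607272]
0 25300
0 21000
```

View pics/c6.png

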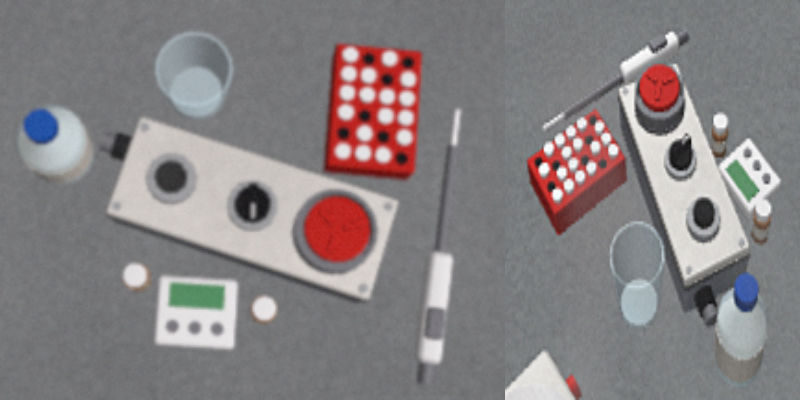

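Both views match the start pictures, with no differing pixels around the box. The stop is up, reset is out, the selector hasn't moved and the arm is clear.

```bash
python3 -c "from rig import sign_off;print(sign_off())"
```

```text
the job is handed in; nothing more can be done
None
```

The start-up check is done and handed in at about 11 s of the 48 s allowed.

- **Stop pressed:** I pressed the mushroom head to its hard stop with shut fingertips (about 10 N) and came off it. The picture showed it latched down, with no force on the tool.
- **Stop released:** I pressed on the ribs and twisted about 1.19 rad clockwise, then lifted slowly. The head followed the fingers up, and in the image its edge was back within a pixel of where it started.
- **Reset pressed:** With the stop up, I pressed the reset button to its hard stop (about 12 N), let it come back out and moved clear.

**Last checks:** pictures from both cameras showed no differing pixels around the box compared with the start. The stop is up with its ribs at rest, reset is out, and the selector and the things beside the box are where they were. The tool force was about zero. The joint values can't be read directly, so press depths come from tip height, force and images.

**One disagreement:** before the moves, two-view sightings put the heights of the stop and reset about 8 to 11 mm below their stated values. I used the stated heights, and the contact forces matched them.

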